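Snap the insect box's flap shut

ROBOT

A 6-joint arm with a two-finger parallel gripper is mounted at the origin on the work surface. World frame = base frame: x ahead of the robot, y to its left, z up, the work surface at z = 0. Lengths are in m, angles in rad, forces in N, time in s.
With the tool pointing down it reaches from about 0.375 to 0.9 m from the base axis. Payload 3.1 kg.
Tool frame: the origin (TCP) lies between the finger pads; the fingertips stand 8 mm ahead of it and the grasp point (between the pads) lies 11 mm behind it; z points along the fingers, y is the line along which they close (so a half turn about z gives the same grasp; the last joint's range is limited). The gripper opens to 85 mm and grips with 20 to 120 N. Pads are 22 mm wide; open, the fingers measure 114 mm over their backs; the gripper's body (76 mm by 85 mm) begins 54 mm behind the grasp point. The pads swing forward as they close: fully open they stand 13 mm farther back than shut.
Start: joints at [-1.421, 0.527, 1.433, -0, 1.181, -0.178], TCP at [0.201, -0.592, 0.239] pointing down, gripper open.
Joint ranges: [-3.08, 3.08], [-0.75, 2.2], [0.22, 2.44], [-1.43, 4.57], [0, 2.65], [-2.85, 2.85]. Speed limits (rad/s): [2.79, 2.79, 3.14, 3.14, 3.14, 3.14].

INTERFACE

Orientations are given as a unit quaternion [x, y, z, w].
In Python, from station import readout, cams, sign_off gives the robot as it stands.
- The arm moves only by the tool send_rows, never from a script. Its argument "commands" is text: rows parted by semicolons, each of 5 numbers parted by spaces: the finger opening in mm, from 0 to 85.4, then the shift along the tool's x, y, z each as a share of 0.02 m, from -1 to 1, then the turn about the tool's z as a share of 4 degrees, from -1 to 1. In form: grip dx dy dz spin; .... A call has 1 to 20 rows; each row shifts and turns the commanded pose from where the row before left it, along the tool's axes as they then stand; what a row does not reach is not made up. A row lasts 1/12 s, in which the tool goes at most 41.7 mm and 7.16 degrees, less where a joint would pass 70% of its speed; a pose out of reach is approached as far as the arm can. A call with a number of a shift or a turn outside -1 to 1 is refused whole. A call with a gripper value outside its range is refused whole. The fingers move at their own pace and stop on an object; "grip_force" is the grip in N (left out, the last holds). Time passes only in rows, so rows that do not move let the fingers close. It gives the time, the measured TCP pose, the force, the opening and the grip force at its end, in the units of the state.
- readout.sense(): the state, without advancing time (a new reading comes with each control period).
- cams.snapshot(name): name is "scene" or "top"; returns a dict with "pixels" (384x512x3 uint8, red, green, blue), "intrinsics" (3x3 intrinsics, pixels), "dist" ([k1, k2, p1, p2, k3] as OpenCV has them; the pictures are not rectified), "eye" and "rotation" of the camera in the world. Camera axes: x right, y down, z forward; pixel columns grow to the right and rows downward; lengths in m; the calibration is good to about 2 mm. A picture is of the moment at which its call begins. There is no depth.
- sign_off(): hands the job in; it is judged then, once.
The state is a dict: "t": time; "q": joint angles; "qd": joint speeds; "tau": joint torques, N m; "tcp_pos": TCP position; "tool_rot": TCP orientation; "force": force on the tool from outside, world axes, zero at the start; "ft_torque": the same for the moment, N m; "finger_gap": opening from 0.0 (shut) to 1.0 (fully open); "gripper_force": force on a finger pad.
Only numpy, scipy, OpenCV 4.12 (cv2) and the standard library are available. Lean on these libraries where they do the work, as an engineer would, in place of code of your own. Each camera call takes 0.05 s, during which the arm holds its last target. There are 200 camera calls.

TASK

Close the insect box: push its hinged flap down shut, then press along the flap's white rim, section by section (front, left and right), until all three popped-up sections are snapped fully home. Only push and press with the fingers: do not pick up the box, open the flap any further or shove the box away, and leave the rack, hook, ramp and scoop where they are. Finish with the hand clear of everything.

Things in the scene. Friction and masses are not known exactly. Their poses are not given: they have to be found in the camera images.
- box: Clear acrylic insect box standing loose on the bamboo board (board 18 mm thick). 130 mm along its x, 170 mm along its y, walls 4 mm, 80 mm high to the hinge line, 0.8 to 1.4 kg with its cork litter. Origin at the centre of its underside, z up; its flap is hinged along its +x edge and opens upward there.
- flap_hinge (a point): Middle of the flap's hinge line, on the box's +x top edge: 65 mm along the box's +x and 80 mm above the box's origin. The hinge line runs along the box's y.
- flap (a joint): Angle of the hinged flap (rad): 0 = closed, lying level on the box; grows as it swings up (starts 0.35 to 0.85). A stiff hinge: the flap stays at the angle where it is left, and a push of 2 to 5 N from above swings it down (hinge friction 0.28 N m, partly offset by its weight). Shut, it reaches from the hinge line 137 mm towards the box's -x and 89 mm either side; its clear panel (140 mm wide, the first 118 mm from the hinge) then has its top face 8 mm above the hinge line.
- rim_front (a joint): How far the front rim section is pressed into the flap's rim (m): 0 = popped right up, 0.008 = home against its stop, where it counts as clicked shut (starts 0 to 0.003). A tight snap fit: it takes about 6 to 7 N to drive down all the way and stays where it is left, so push on until it stops dead. Pushes of up to 25 N do no harm.
- rim_left (a joint): The same for the left rim section (0 popped right up, 0.008 home; starts 0 to 0.003).
- rim_right (a joint): The same for the right rim section (0 popped right up, 0.008 home; starts 0 to 0.003).
- rack: Bystander: wooden rack with slots holding three upright glass dishes, all one piece, 90 x 120 mm, 83 mm high, on the board beside the box. Origin at the centre of its underside.
- snake_hook: Bystander: chrome snake hook with a black handle, about 345 mm long, 12 mm high, lying along the far edge of the board. Origin on the rod's underside near its middle, its length along its y.
- ramp: Bystander: pale ceramic ramp, 130 x 85 mm, about 60 mm high, on the shelf to the robot's left of the board. Origin at the centre of its underside.
- scoop: Bystander: green plastic scoop, about 190 mm long, 60 mm wide, 30 mm high, on the shelf to the robot's right of the board. Origin on its underside where the handle meets the pan.
- rim_front_top (a point): Centre of the top face of the white front rim section of the flap: the edge opposite the hinge; the section is 130 mm long along the box's y and 18 mm wide. It moves with the flap and the section. With the flap shut this top lies 19 mm above the hinge line when popped right up and 11 mm above it when home: flush with the fixed grey corner blocks at its ends, 3 mm proud of the clear panel.
- rim_left_top (a point): Centre of the top face of the white left rim section of the flap: the edge on the box's +y side; the section is 102 mm long along the box's x and 18 mm wide. It moves with the flap and the section. With the flap shut this top lies 19 mm above the hinge line when popped right up and 11 mm above it when home: flush with the fixed grey corner blocks at its ends, 3 mm proud of the clear panel.
- rim_right_top (a point): Centre of the top face of the white right rim section of the flap: the edge on the box's -y side; the section is 102 mm long along the box's x and 18 mm wide. It moves with the flap and the section. With the flap shut this top lies 19 mm above the hinge line when popped right up and 11 mm above it when home: flush with the fixed grey corner blocks at its ends, 3 mm proud of the clear panel.
Things that resemble listed ones, but are neither listed nor needed, are in the scene too. Of the things like the box, leave any that is purple; of the rest the smaller one is meant.

How it is judged:
On the way, in this order (a step that is already met when the one before it is completed fails the run):
1. the flap is pushed down shut (value of joint flap below 0.03 rad), for 0.1 s.
2. all three rim sections are clicked home with the flap shut (value of joint flap below 0.03 rad and value of joint each of rim_front, rim_left, rim_right above 0.0065 m), for 0.2 s.
At the end, for the whole second after the job is handed in: The flap is shut (under 0.03 rad), all three rim sections are pressed home (over 6.5 of 8 mm), the box stands upright and at rest within 40 mm of where it was, and the rack, hook, ramp and scoop are within 30 mm of where they were (all of step 2 and distance of box from where it was at the start of the episode below 0.04 m and angle between box's own z axis and vertical below 0.05 rad and linear speed of box below 0.01 m/s and distance of each of rack, snake_hook, ramp, scoop from where it was at the start of the episode below 0.03 m); the robot touches nothing.
It fails at once if the box is lifted or tipped (height (world z) of box above 0.033 m or angle between box's own z axis and vertical above 0.2 rad).
It fails at once if the box is shoved more than 60 mm away (distance of box from where it was at the start of the episode above 0.06 m).
It fails at once if the flap is opened further instead of shut (value of joint flap above 1.05 rad).
It fails at once if a bystander is moved (distance of any of rack, snake_hook, ramp, scoop from where it was at the start of the episode above 0.03 m).
It also fails if it takes over 45 s, if anything falls off the work surface, if the arm or the gripper's body presses on something with over 40 N, if the wrist force passes 120 N, or if a joint passes its speed limit or range.

## Working session

There is one attempt and no reset: what is moved stays moved. The work goes in short steps, Python scripts to look and compute and a tool call to move; the robot and the scene stay as the last step left them, time stands still between calls to the robot, and variables do not carry over. Pictures are saved under pics/ and viewed, at most 10 in all, crops included, and the job is handed in when it is done.

Besides the shell and the picture viewer there is one more tool, called after "Call:" in YAML: its name, and indented under it one key for each argument. send_rows: Moves the arm, as the interface text tells. Its arguments: {"type":"object","properties":{"commands":{"type":"string"},"grip_force":{"type":"number"}},"required":["commands"]}

```bash
mkdir -p pics; cat > h.py <<'E'
import numpy as np, cv2
from station import readout, cams
def snap(n):
    s=cams.snapshot(n); np.savez(f'{n}.npz',**{k:np.array(v) for k,v in s.items()}); return s
def load(n): return dict(np.load(f'{n}.npz'))
def ray(s,uv):
    p=cv2.undistortPoints(np.array([[uv]],float),np.array(s['intrinsics'],float),np.array(s['dist'],float))[0,0]
    return np.array(s['eye']),np.array(s['rotation'])@np.array([p[0],p[1],1])
def at_z(s,uv,z):
    o,d=ray(s,uv); return o+d*(z-o[2])/d[2]
def proj(s,P):
    R=np.array(s['rotation']);t=-R.T@np.array(s['eye'])
    return cv2.projectPoints(np.array(P,float).reshape(-1,1,3),cv2.Rodrigues(R.T)[0],t,np.array(s['intrinsics'],float),np.array(s['dist'],float))[0][:,0]
E
python3 - <<'E'
from h import *
for n in('scene','top'):
    s=snap(n);cv2.imwrite(f'pics/{n}0.png',cv2.resize(s['pixels'][:,:,::-1],(800,600)));print(n,s['eye'],s['rotation'])
print(readout.sense())
E
```

```text
scene [1.08957063 0.30678401 1.1479697 ] [ 0.49929378  0.81640273 -0.24784203 -0.15088615]
top [0.23521265 0.00789475 1.51868441] [ 0.71300202 -0.69579927  0.06069324 -0.06170761]
{'t': 0.1, 'q': array([-1.42150000e+00,  5.28382073e-01,  1.43376280e+00, -1.70207664e-06,
        1.18141314e+00, -1.78532834e-01]), 'qd': array([ 0.00141314, -0.0025306 , -0.00154239,  0.00178056, -0.00099857,
       -0.00021132]), 'tau': array([-3.17704989e-04, -4.43303883e+01, -1.78587270e+01, -2.88033925e-04,
        3.88397661e-03, -1.31568578e-05]), 'tcp_pos': array([ 0.20115638, -0.5910837 ,  0.23842963]), 'tool_rot': array([ 9.86595527e-01,  1.63181799e-01,  1.35776611e-05, -9.82589173e-04]), 'force': array([ 0.88905579, -0.39403498,  0.36501962]), 'ft_torque': array([ 0.03640202, -0.00060586,  0.02887184]), 'gripper_force': 0.0, 'finger_gap': 1.0011311370570402}
```

View pics/scene0.png

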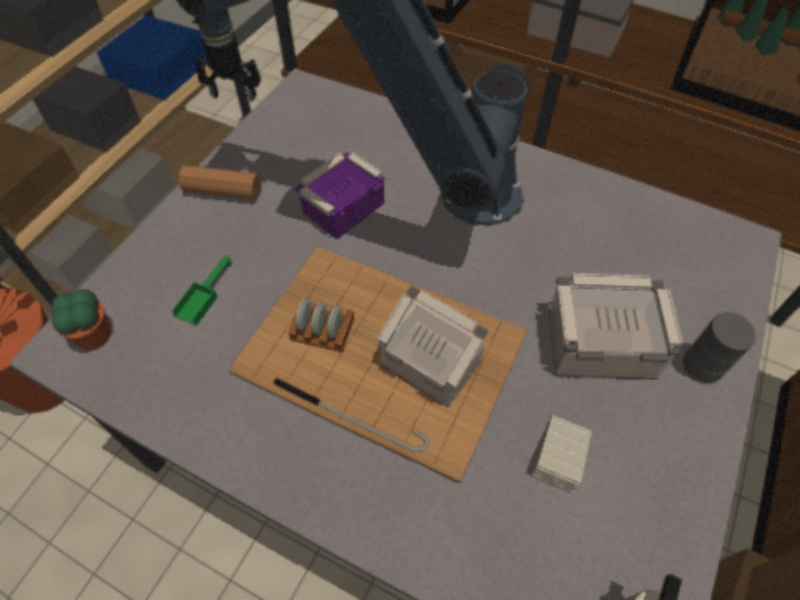

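View pics/top0.png

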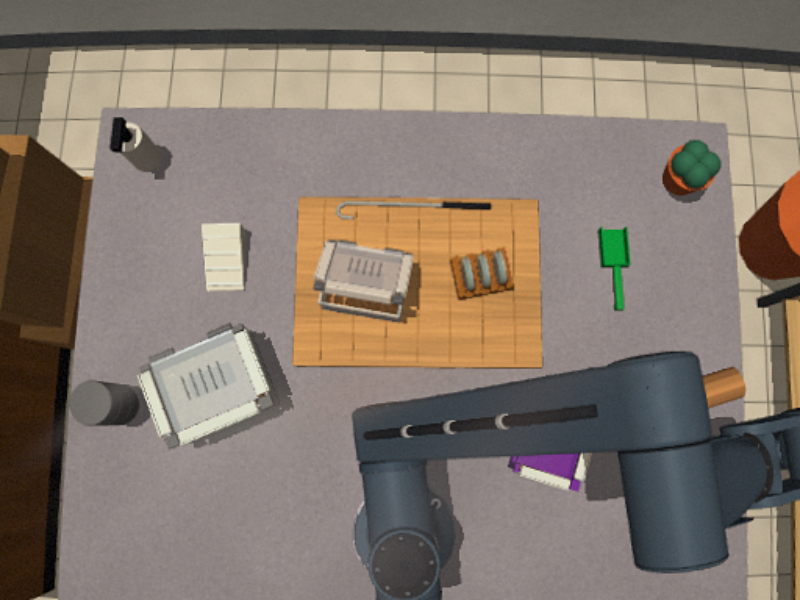

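The pictures show three box-like things: purple (scene 342,195; excluded), a large clear one on the shelf (612,325), and a smaller clear one on the board (432,342). I choose the one on the board and check it in a crop.

```bash
sed -i "s/^import numpy.*/&\nfrom scipy.spatial.transform import Rotation as Ro/; s/np.array(s\['rotation'\])/Ro.from_quat(s['rotation']).as_matrix()/" h.py
python3 - <<'E'
from h import *
a=load('top')['pixels'][145:215,190:275];b=load('scene')['pixels'][175:265,230:325]
f=lambda x:cv2.resize(x[:,:,::-1],None,fx=4.2,fy=4.2,interpolation=cv2.INTER_CUBIC) 
A=cv2.resize(a[:,:,::-1],(390,321),interpolation=cv2.INTER_CUBIC);B=cv2.resize(b[:,:,::-1],(400,379),interpolation=cv2.INTER_CUBIC)
c=np.zeros((379,790,3),np.uint8);c[:321,:390]=A;c[:,390:]=B;cv2.imwrite('pics/crop.png',c)
print(proj(load('top'),[[0.2,-0.59,0.24]]))
E
```

```text
[[464.22130485 285.05385306]]
```

View pics/crop.png

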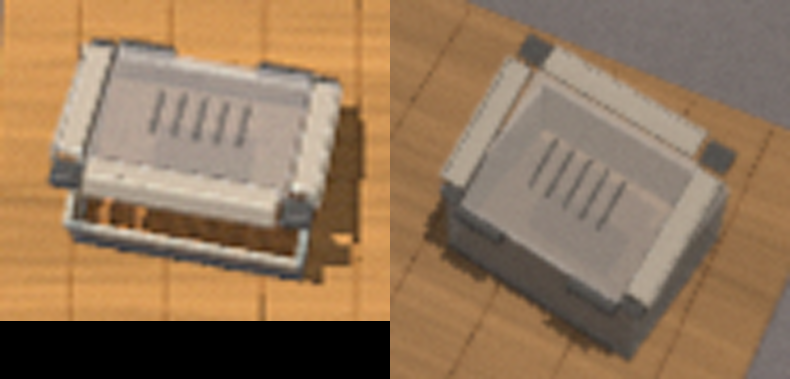

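The crop confirms it: a clear box with white rims and grey corner blocks, the flap partly open, hinge on the far side (+x). In the crop, the flap's front corners are about (50,185) and (312,225) in the top half and (525,35) and (735,155) in the scene half. Next I fit the pose.

```bash
cat > fit.py <<'E'
from h import *
from scipy.optimize import least_squares
T,S=load('top'),load('scene')
ct=lambda u,v:(190+u/4.588,145+v/4.588); cs=lambda u,v:(230+(u-390)/4.21,175+v/4.21)
def fl(x,y,z,th): # flap-frame: dist from hinge toward -x, y, height above hinge line
    return [65-x*np.cos(th)-z*np.sin(th)*-1*-1*-1 if False else 65-x*np.cos(th)+z*np.sin(th),y,80+x*np.sin(th)+z*np.cos(th)]
obs=[('t',(50,187),('f',137,89,0)),('t',(310,226),('f',137,-89,0)),
('t',(70,240),('b',-65,85,0)),('t',(303,279),('b',-65,-85,0)),
('s',(522,45),('f',137,-89,11)),('s',(737,155),('f',137,89,11)),
('s',(630,360),('b',65,85,0)),('s',(447,250),('b',65,-85,0)),]
def W(p,m):
    x,y,w,th=p
    q=np.array(fl(*m[1:],th) if m[0]=='f' else m[1:],float)/1000
    return Ro.from_euler('z',w).apply(q)+[x,y,.018]
def res(p):
    return np.concatenate([(proj(T if o[0]=='t' else S,[W(p,o[2])])[0]-(ct if o[0]=='t' else cs)(*o[1])) for o in obs])
if __name__=='__main__':
    r=least_squares(res,[.55,.1,-.1,.5],loss='soft_l1');print(r.x,r.cost);print(res(r.x).reshape(-1,2).round(1))
    p=r.x; np.save('p.npy',p)
    for n,m in(('hinge',('b',65,0,80)),('front closed',('b',65-128,0,95)),('left',('b',65-68,80,95)),('right',('b',65-68,-80,95)),('frontedge now',('f',128,0,15)),('fR',('f',128,-60,15))): print(n,W(p,m).round(4))
    print(Ro.from_quat(readout.sense()['tool_rot']).as_matrix().round(3))
    for n,s in(('top',T),('scene',S)):
        im=cv2.resize(s['pixels'][:,:,::-1],None,fx=4,fy=4,interpolation=cv2.INTER_CUBIC)
        L=lambda ms,c:cv2.polylines(im,[np.int32(proj(s,[W(p,m) for m in ms])*4+1.5)],True,c,1)
        for z in(0,80):L([('b',a,b,z) for a,b in((65,85),(65,-85),(-65,-85),(-65,85))],(0,0,255))
        L([('f',a,b,11) for a,b in((0,89),(0,-89),(137,-89),(137,89))],(0,255,0))
        u,v=(np.array(proj(s,[W(p,('b',0,0,60))])[0])*4).astype(int); cv2.imwrite(f'o_{n}.png',im[v-220:v+220,u-195:u+195])
    cv2.imwrite('pics/fit.png',np.hstack([cv2.imread('o_top.png'),cv2.imread('o_scene.png')]))
E
python3 fit.py
```

```text
[ 0.52690256  0.09806873 -0.12229271  0.53683693] 4.173710937316438
[[-1.3  0.2]
 [-0.7  0.1]
 [ 0.5  0.5]
 [-0.8 -0.7]
 [ 0.  -2.1]
 [-1.  -0.8]
 [-0.3  0.8]
 [-0.6  0.4]]
hinge [0.5914 0.0901 0.098 ]
front closed [0.4644 0.1058 0.113 ]
left [0.5337 0.1778 0.113 ]
right [0.5142 0.019  0.113 ]
frontedge now [0.4899 0.1026 0.1764]
fR [0.4825 0.0431 0.1764]
[[ 0.947  0.322 -0.   ]
 [ 0.322 -0.947  0.002]
 [ 0.    -0.002 -1.   ]]
```

View pics/fit.png

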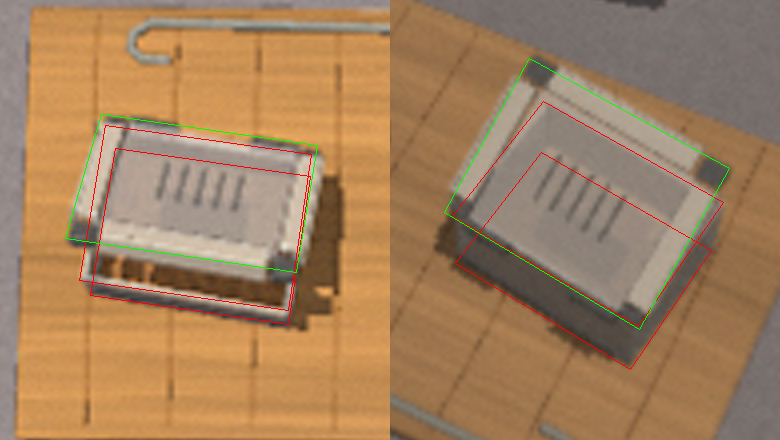

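Call:
send_rows:
  commands: "0 0.5 -0.5 0 0;0 0.85 -0.95 0 0;0 0.85 -0.95 0 0;0 0.85 -0.95 0 0;0 0.85 -0.95 0 0;0 0.85 -0.95 0 0;0 0.85 -0.95 0 0;0 0.85 -0.95 0 0;0 0.85 -0.95 0 0;0 0.85 -0.95 0 0;0 0.85 -0.95 0 0;0 0.85 -0.95 0 0;0 0.85 -0.95 0 0;0 0.85 -0.95 0 0;0 0.85 -0.95 0 0"
  grip_force: 60

```text
t: 1.35
tcp_pos: [0.3473, -0.2492, 0.2391]
tool_rot: [0.987, 0.163, -0.0, -0.0]
force: [0.1, 0.2, -1.4]
finger_gap: 0.002
gripper_force: 0.0
```

Call:
send_rows:
  commands: "0 0.85 -0.95 0 0;0 0.85 -0.95 0 0;0 0.85 -0.95 0 0;0 0.85 -0.95 0 0;0 0.85 -0.95 0 0;0 0.85 -0.95 0 0;0 0.85 -0.95 0 0;0 0 0 0 1;0 0 0 0 1;0 0 0 0 1;0 0 0 0 1;0 0 0 0 1;0 0 0 0 1;0 0 0 0 0.45;0 0 0 0 0"

```text
t: 2.6
tcp_pos: [0.4168, -0.0861, 0.2391]
tool_rot: [0.998, -0.061, -0.0, -0.0]
force: [0.3, 0.2, 0.1]
finger_gap: 0.001
gripper_force: 0.0
```

```bash
cat >> h.py <<'E'
def rel():
    s=readout.sense();p=np.load('p.npy');B=Ro.from_euler('z',p[2])
    tip=s['tcp_pos']+Ro.from_quat(s['tool_rot']).apply([0,0,.008])
    print('t',s['t'],'tip in box mm',(1000*B.inv().apply(tip-[p[0],p[1],.018])).round(1),'F',s['force'].round(1),'toolR',(B.inv()*Ro.from_quat(s['tool_rot'])).as_matrix().round(3).tolist(),s['finger_gap'])
E
python3 -c "
from h import *
rel()"
```

```text
t 2.6 tip in box mm [ -86.9 -196.3  213.1] F [0.3 0.2 0.1] toolR [[1.0, -0.001, -0.001], [-0.001, -1.0, 0.0], [-0.001, -0.0, -1.0]] 0.0006114429512630587
```

Call:
send_rows:
  commands: "0 0.25 -0.98 0 0;0 0.25 -0.98 0 0;0 0.25 -0.98 0 0;0 0.25 -0.98 0 0;0 0.25 -0.98 0 0;0 0.25 -0.98 0 0;0 0.25 -0.98 0 0;0 0.25 -0.98 0 0;0 0.25 -0.98 0 0;0 0.25 -0.98 0 0;0 0 0 0.6 0;0 0 0 0.6 0;0 0 0 0.5 0;0 0 0 0 0"

```text
t: 3.77
tcp_pos: [0.489, 0.1023, 0.2034]
tool_rot: [0.998, -0.061, -0.002, 0.0]
force: [-0.9, 0.1, -0.3]
finger_gap: 0.0
gripper_force: 0.0
```

```bash
python3 -c "
from h import *
rel()
a=snap('top');b=snap('scene')
p=[.527,.098,.1]
o=[]
for s in(a,b):
  u,v=proj(s,[p])[0].astype(int);o.append(cv2.resize(s['pixels'][v-55:v+55,u-50:u+50,::-1],(390,429),interpolation=cv2.INTER_CUBIC))
cv2.imwrite('pics/c2.png',np.hstack(o))"
```

```text
t 3.7667 tip in box mm [-38.2  -0.4 177.4] F [-0.9  0.1 -0.3] toolR [[1.0, 0.001, -0.005], [0.001, -1.0, -0.001], [-0.005, 0.001, -1.0]] 0.0003841006750420094
```

View pics/c2.png

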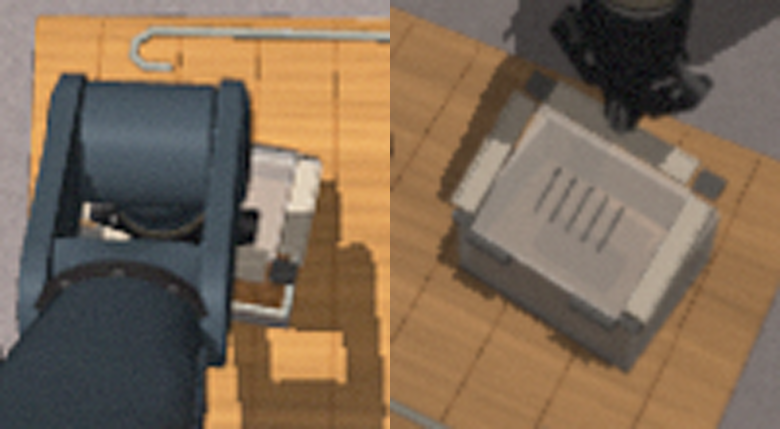

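The tip (scene crop about 622,128) sits over the middle of the front rim. Now I push the flap down along its arc.

Call:
send_rows:
  commands: "0 0 0 0.4 0;0 0 0 0.4 0;0 -0.25 0 0.4 0;0 -0.25 0 0.4 0;0 -0.2 0 0.4 0;0 -0.2 0 0.4 0;0 -0.15 0 0.4 0"

```text
t: 4.45
tcp_pos: [0.4701, 0.1047, 0.149]
tool_rot: [0.998, -0.061, 0.001, -0.0]
force: [1.8, 0.3, 0.5]
finger_gap: -0.002
gripper_force: 0.4
```

Call:
send_rows:
  commands: "0 0 0 0 0"

```text
t: 4.53
tcp_pos: [0.4682, 0.1046, 0.1479]
tool_rot: [0.998, -0.061, -0.002, 0.0]
force: [0.4, 0.4, -0.7]
finger_gap: 0.0
gripper_force: 0.0
```

```bash
python3 -c "
from h import *
rel()"
```

```text
t 4.5333 tip in box mm [-59.1  -0.6 121.9] F [ 0.4  0.4 -0.7] toolR [[1.0, -0.0, -0.004], [-0.0, -1.0, -0.0], [-0.004, 0.0, -1.0]] 3.3843362991278035e-05
```

Call:
send_rows:
  commands: "0 -0.15 0 0.3 0;0 -0.05 0 0.3 0;0 0 0 0.3 0;0 0 0 0.2 0"

```text
t: 4.87
tcp_pos: [0.4652, 0.1052, 0.1266]
tool_rot: [0.998, -0.061, -0.001, 0.0]
force: [-1.3, 0.3, 1.5]
finger_gap: -0.002
gripper_force: 0.5
```

Call:
send_rows:
  commands: "0 0 0 0 0"

```text
t: 4.95
tcp_pos: [0.4653, 0.1051, 0.1264]
tool_rot: [0.998, -0.061, -0.001, 0.0]
force: [-0.7, 0.4, 0.9]
finger_gap: 0.0
gripper_force: 0.0
```

```bash
cat > look.py <<'E'
from h import *
import sys
rel()
o=[]
for s in(snap('top'),snap('scene')):
  u,v=proj(s,[[.527,.098,.1]])[0].astype(int);o.append(cv2.resize(s['pixels'][v-55:v+55,u-50:u+50,::-1],(390,429),interpolation=cv2.INTER_CUBIC))
cv2.imwrite(sys.argv[1],np.hstack(o))
E
python3 look.py pics/c3.png
```

```text
t 4.95 tip in box mm [-62.   -0.5 100.4] F [-0.7  0.4  0.9] toolR [[1.0, -0.0, -0.002], [-0.0, -1.0, -0.0], [-0.002, 0.0, -1.0]] 0.00045832069653509963
```

View pics/c3.png

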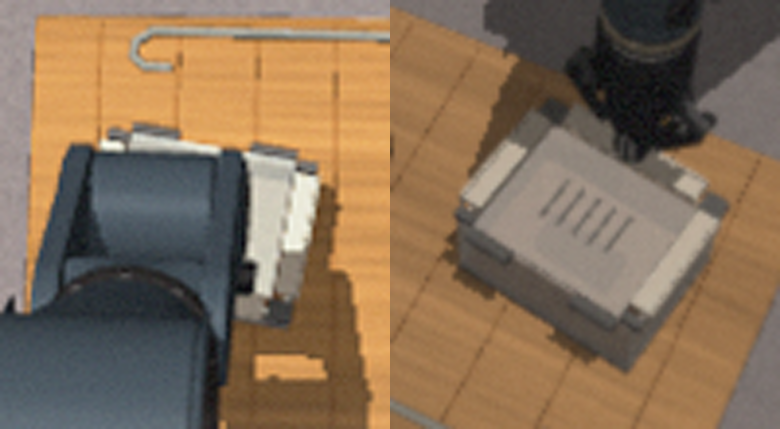

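The flap is now nearly level, with the tip on the front rim (scene crop about 628,155). Next I press it home, slowly.

Call:
send_rows:
  commands: "0 0 0 0.15 0;0 0 0 0.15 0;0 0 0 0 0"

```text
t: 5.3
tcp_pos: [0.4663, 0.1052, 0.1213]
tool_rot: [0.998, -0.061, 0.001, -0.0]
force: [0.8, -0.1, 1.0]
finger_gap: -0.0
gripper_force: 0.1
```

Call:
send_rows:
  commands: "0 0 0 0.1 0;0 0 0 0.1 0;0 0 0 0 0"

```text
t: 5.55
tcp_pos: [0.4663, 0.1051, 0.1175]
tool_rot: [0.998, -0.061, 0.001, -0.0]
force: [0.7, -0.6, 2.7]
finger_gap: -0.001
gripper_force: 1.2
```

```bash
python3 -c "
from h import *
rel()"
```

```text
t 5.55 tip in box mm [-61.   -0.4  91.5] F [ 0.7 -0.6  2.7] toolR [[1.0, -0.0, 0.001], [-0.0, -1.0, 0.0], [0.001, -0.0, -1.0]] -0.0012100758314802828
```

Call:
send_rows:
  commands: "0 0 0 0.1 0;0 0 0 0.1 0;0 0 0 0 0"

```text
t: 5.8
tcp_pos: [0.4664, 0.1052, 0.1164]
tool_rot: [0.998, -0.061, 0.001, 0.0]
force: [-5.0, -0.5, 29.5]
finger_gap: 0.001
gripper_force: 14.7
```

Call:
send_rows:
  commands: "0 0 0 0.1 0;0 0 0 0.1 0;0 0 0 0 0"

```text
t: 6.05
tcp_pos: [0.4665, 0.1052, 0.1157]
tool_rot: [0.998, -0.061, 0.002, 0.0]
force: [-10.9, -0.3, 60.1]
finger_gap: 0.002
gripper_force: 30.0
```

Call:
send_rows:
  commands: "0 0 0 -0.5 0;0 0 0 -1 0;0 0.7 -0.95 0 0;0 0.7 -0.95 0 0;0 0.7 -0.95 0 0;0 0.8 -1 0 0;0 0 0 0 0"

```text
t: 6.63
tcp_pos: [0.5371, 0.1771, 0.1397]
tool_rot: [0.998, -0.06, 0.003, -0.001]
force: [0.3, 0.0, -0.1]
finger_gap: -0.001
gripper_force: 0.0
```

```bash
python3 look.py pics/c4.png
```

```text
t 6.6333 tip in box mm [  0.6  79.7 113.7] F [ 0.3  0.  -0.1] toolR [[1.0, 0.002, 0.007], [0.002, -1.0, 0.003], [0.007, -0.003, -1.0]] -0.0006382430389826845
```

View pics/c4.png

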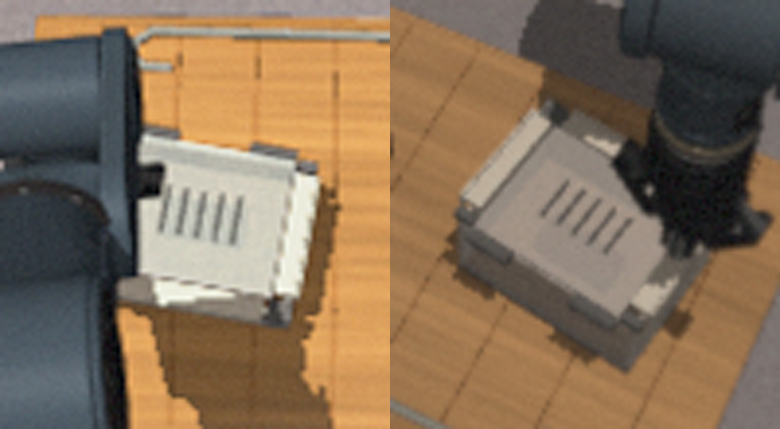

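The flap is shut, the box hasn't moved, the front is flush, and the tip is over the left rim (scene crop about 683,243). I press it now.

Call:
send_rows:
  commands: "0 0 0 0.4 0;0 0 0 0.2 0;0 0 0 0.15 0;0 0 0 0.15 0;0 0 0 0 0"

```text
t: 7.15
tcp_pos: [0.5319, 0.1739, 0.1207]
tool_rot: [0.998, -0.062, -0.001, 0.0]
force: [-0.1, 0.6, 0.1]
finger_gap: 0.0
gripper_force: 0.0
```

Call:
send_rows:
  commands: "0 0 0 0.1 0;0 0 0 0.1 0;0 0 0 0 0"

```text
t: 7.4
tcp_pos: [0.5324, 0.1741, 0.1175]
tool_rot: [0.998, -0.061, -0.0, 0.0]
force: [-1.0, -1.1, 2.4]
finger_gap: 0.003
gripper_force: 1.3
```

Call:
send_rows:
  commands: "0 0 0 0.1 0;0 0 0 0.1 0;0 0 0 0 0"

```text
t: 7.65
tcp_pos: [0.5325, 0.1742, 0.1166]
tool_rot: [0.998, -0.061, 0.0, 0.0]
force: [-7.4, -2.3, 23.9]
finger_gap: -0.001
gripper_force: 12.1
```

Call:
send_rows:
  commands: "0 0 0 0.1 0;0 0 0 0 0;0 0 0 -0.5 0;0 0 0 -1 0;0 0 1 0 0;0 0 1 0 0;0 0 1 0 0;0 0 1 0 0;0 0 1 0 0;0 0 1 0 0;0 0 1 0 0;0 0 0.8 0 0;0 0 0 0 0;0 0 0 0 0"

```text
t: 8.82
tcp_pos: [0.514, 0.0191, 0.1412]
tool_rot: [0.998, -0.062, 0.0, -0.0]
force: [-0.5, -0.4, 0.7]
finger_gap: 0.001
gripper_force: 0.0
```

```bash
python3 look.py pics/c5.png
```

```text
t 8.8167 tip in box mm [ -3.2 -80.  115.2] F [-0.5 -0.4  0.7] toolR [[1.0, -0.002, 0.001], [-0.002, -1.0, 0.0], [0.001, -0.0, -1.0]] 0.001290995590579113
```

View pics/c5.png

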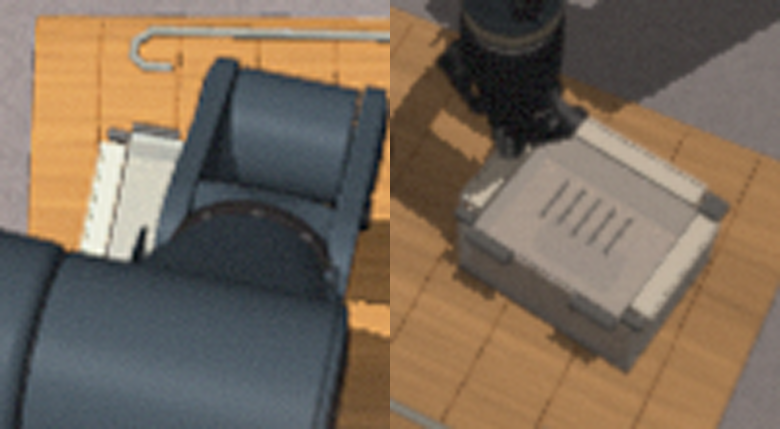

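The front and left sections look flush with their grey blocks, and the tip is over the right rim (scene crop about 512,150). I press it.

Call:
send_rows:
  commands: "0 0 0 0.4 0;0 0 0 0.3 0;0 0 0 0.15 0;0 0 0 0.15 0;0 0 0 0 0"

```text
t: 9.33
tcp_pos: [0.5133, 0.0203, 0.1206]
tool_rot: [0.998, -0.061, -0.001, -0.0]
force: [-0.3, 0.1, -0.3]
finger_gap: 0.001
gripper_force: 0.0
```

Call:
send_rows:
  commands: "0 0 0 0.1 0;0 0 0 0.1 0;0 0 0 0 0"

```text
t: 9.58
tcp_pos: [0.5135, 0.0201, 0.1173]
tool_rot: [0.998, -0.061, -0.0, -0.0]
force: [-1.4, 1.4, 1.2]
finger_gap: 0.004
gripper_force: 0.9
```

Call:
send_rows:
  commands: "0 0 0 0.1 0;0 0 0 0.1 0;0 0 0 0 0"

```text
t: 9.83
tcp_pos: [0.5136, 0.02, 0.1165]
tool_rot: [0.998, -0.061, 0.0, -0.0]
force: [-7.3, 1.5, 28.3]
finger_gap: 0.0
gripper_force: 14.0
```

Call:
send_rows:
  commands: "0 0 0 -0.5 0;0 0 0 -1 0;0 0 0 -1 0;0 0 0 -1 0;0 0 0 -1 0;0 0 1 -1 0;0 0 1 -1 0;0 0 1 0 0;0 0 1 0 0;0 0 1 0 0;0 0 1 0 0;0 0 1 0 0;0 0 1 0 0;0 0 1 0 0;0 0 1 0 0;0 0 1 0 0;0 0 1 0 0;0 0 0 0 0;0 0 0 0 0"

```text
t: 11.42
tcp_pos: [0.4842, -0.2193, 0.2429]
tool_rot: [0.998, -0.062, -0.0, -0.0]
force: [-0.1, -0.2, 0.4]
finger_gap: 0.005
gripper_force: 0.0
```

```bash
python3 look.py pics/c6.png
```

```text
t 11.4167 tip in box mm [  -3.7 -320.2  216.9] F [-0.1 -0.2  0.4] toolR [[1.0, -0.002, -0.0], [-0.002, -1.0, 0.0], [-0.0, -0.0, -1.0]] 0.005417767145624266
```

View pics/c6.png

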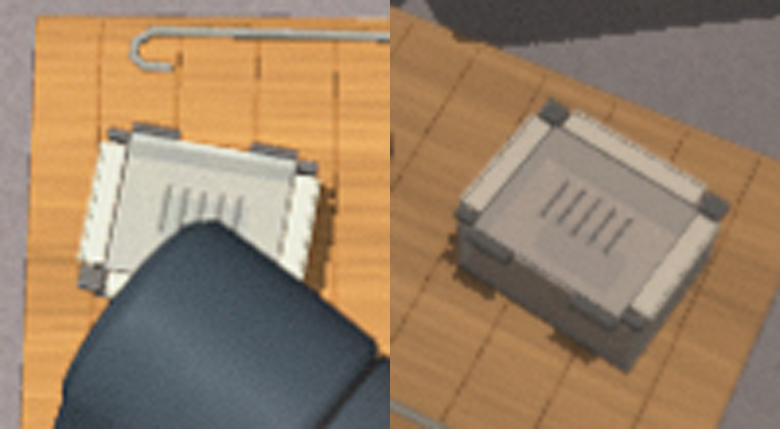

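The flap is level, all three white sections are flush with the grey blocks, the box hasn't moved, and the hand is clear. I'm handing the job in.

```bash
python3 -c "
from station import sign_off
print(sign_off())"
```

```text
the job is handed in; nothing more can be done
None
```

The insect box is closed: the flap is shut and the front, left and right rim sections all pressed down until they stopped dead at the expected height; the last pictures show the box unmoved and the hand clear, and the job is handed in, though no verdict came back.

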